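# Jack up a motorcycle swing arm and hold it level

### The job

Slip the tall spacer sleeve over the pin on top of the jack's ram, right down onto its shoulder, then move the jack so that the whole sleeve stands under the round lift pad of the drooping swing arm. Work the jack's handle all the way down and let it come all the way back up to bed the parts in, then press it all the way down again so that the jack alone carries the swing arm level, and finish there, still holding the handle down so that a mate can fit the axle. Keep the jack flat on the bench, do not push the swing arm by hand, and leave the other things lying about where they are.

Things in the scene. Friction and masses are not known exactly. Their poses are not given: they have to be found in the camera images.
- sleeve: The tall spacer sleeve: a plain steel tube standing on end on the bench, 40 mm outside diameter, 21 mm bore, 40 mm tall, 120 g; the tallest of three steel rings that stand about (their places are swapped from run to run). Origin: centre of its underside, z along its axis.
- jack: Low bench jack, loose, about 0.9 kg. Dark steel base 245 x 90 x 10 mm; near its front end a round ram guide (44 mm diameter, up to 50 mm high), behind it two upright grey cheeks with the handle between them. Origin: underside of the base; x points to the ram end, z up. Ram axis at x = +80 mm; base spans x = -125 to +120, y = -45 to +45 mm. It can be slid, or lifted a little.
- jack_grip (a point): Place to grip the jack from above and slide it: between the two cheeks, at their top (95 mm above the base's underside), 10 mm behind the jack's origin; axes as the jack. The cheeks are rigid with the base, reach 25 mm to either side along x, 85 mm down, and measure 44 mm over their outer faces (along y); grip across y.
- ram_seat (a point): Centre of the flat shoulder (40 mm diameter) on the jack's ram where the sleeve must rest, 58.5 mm above the bench with the handle up; z up. A pin of 18 mm diameter with chamfered top rises 24 mm from it, so a seated sleeve stands 16 mm proud of the pin, its top 98.5 mm above the bench. The ram rises 64 mm per rad of the handle, 32 mm in a full stroke.
- lever (a joint): Angle of the jack's pump handle (rad): 0 = fully up (sloping up and back by 0.5 rad), 0.5 = fully down (level, on its stop). It turns about an axis along the jack's y at jack x = -5, z = 62 mm. A spring brings it back up when let go. Pressing the paddle fully down under load takes about 12 to 18 N; the stop takes more.
- lever_paddle (a point): Centre of the upper face of the flat paddle at the handle's end (45 mm along the handle, 36 mm wide), where to press down. 95.5 mm from the handle's hinge axis; in the jack's frame it goes from x = -86, z = 113 mm (handle up) to x = -100, z = 68 mm (handle down). The paddle ends 118 mm behind the hinge axis.
- swingarm (a joint): Angle of the swing arm (rad): -0.09 = drooping on its stop, as at the start; 0 = level; up to 0.2. Hinged freely on its stand, 220 mm from the pad; it weighs about 1.4 to 2.1 kg and falls back when not carried. With the sleeve on the jack and the handle fully down it reaches about -0.01.
- lift_pad (a point): Centre of the flat underside of the lift pad: a round steel disc, 64 mm diameter, 12 mm thick, under the aluminium swing arm (a box beam 40 mm wide and tall), with a hexagonal bolt head on the beam's top right above it. Underside about 112 mm above the bench while drooping, 132 mm when level. y points along the beam to the hinge. The small square rubber block 85 mm nearer to the hinge is not it.
- stand: Fixed stand of the swing arm. Origin: on the bench under the lift pad; y along the beam from pad to hinge, x level across the beam, away from the robot. The beam's free end is at y = -110 mm, its top at most 185 mm high. Base plate (120 mm wide in x) and uprights (202 mm high) fill y = +130 to +330 mm; from y = -110 to +130 mm the bench under the beam is clear for the jack.
- short_spacer: Bystander: a short steel ring, 40 mm outside, 21 mm bore, 18 mm tall; too short to reach. Leave alone.
- bearing: Bystander: a wide flat steel ring (bearing race), 58 mm outside, 25 mm bore, 17 mm tall. Leave alone.
- can: Bystander: a drink can, 66 mm diameter, 115 mm tall. Origin: centre of its underside.
- bottle: Bystander: a brown bottle, 62 mm diameter, 220 mm tall. Origin: centre of its underside.
- cup: Bystander: a paper cup, 76 mm across the rim, 95 mm tall. Origin: centre of its underside.
- wrench: Bystander: an open-ended wrench lying along its x axis.
- camera: Bystander: a compact camera standing upright, 92 mm wide, 56 mm tall. Origin: centre of its underside.
There are look-alikes about, which are no part of the job. Leave any blue or orange look-alike of the sleeve alone.

How it is judged:
By the outcome, as a careful person would: the job done as asked, in the order asked, and still so for the second after the job is handed in, while the arm keeps its last pose, push and grip.
It also fails if it takes over 69 s, if anything falls off the work surface, if the arm or the gripper's body presses on something with over 40 N, if the wrist force passes 120 N, or if a joint passes its speed limit or range.

### The arm

A 6-joint arm with a two-finger parallel gripper is mounted at the origin on the work surface. World frame = base frame: x ahead of the robot, y to its left, z up, the work surface at z = 0. Lengths are in m, angles in degrees, forces in N, time in s.
With the tool pointing down it reaches from about 0.325 to 0.9 m from the base axis. Payload 3.5 kg.
Tool frame: the origin (TCP) lies at the very end of the fingers, on their centre line; the grasp point (between the pads) lies 19 mm behind it; z points along the fingers, y is the direction in which the jaws open and shut (so a half turn about z gives the same grasp; the last joint's range is limited). The gripper opens to 85 mm and grips with 20 to 120 N. Pads are 22 mm wide; open, the fingers measure 114 mm over their backs; the gripper's body (76 mm by 85 mm) begins 54 mm behind the grasp point. The pads swing forward as they close: fully open they stand 13 mm farther back than shut.
Start: joints at [63.919, 15.837, -1.513, 72.651, 0, 84.076], TCP at [0.215, 0.587, 0.231] pointing down, gripper open.
Joint ranges: [-178.77, 178.77], [-48.84, 107.48], [-61.69, 71.31], [-111.58, 123.2], [-90, 87.43], [-180, 180]. Speed limits (degrees/s): [147.25, 147.25, 180, 180, 180, 180].

### API

Orientations are given as [roll, pitch, yaw] about the fixed x, y, z axes, in that order (R = Rz(yaw) Ry(pitch) Rx(roll)).
In Python, from station import ctrl gives the robot as it stands. Calls block until the motion is done:
- ctrl.goto(position, orientation): joint-space move of the TCP to a pose.
- ctrl.servo_line(position, frame=None, max_speed=0.15): straight line of the TCP; frame=None keeps the orientation; max_speed is the mean speed in m/s.
- ctrl.move_joints(angles): joint-space move.
- ctrl.gripper_to(opening, f_grip=None): finger opening in m; f_grip is the grip in N (None keeps the last); returns when the fingers have stopped.
- ctrl.hold(seconds).
- ctrl.ik(position, orientation): joint angles nearest the present ones, or None.
- ctrl.capture(name): name is "scene" or "top" or "wrist"; returns a dict with "img" (384x512x3 uint8, red, green, blue), "fx", "fy", "cx", "cy" (pixels), "extrinsics" (4x4, takes a point from world to camera coordinates). Camera axes: x right, y up, looking along -z (the intrinsics and any distortion apply to the point x, -y, -z); pixel columns grow to the right and rows downward; lengths in m; the calibration is good to about 2 mm. A picture is of the moment at which its call begins. There is no depth.
A pose or a line that the arm cannot do raises ctrl.IKError and nothing moves.
- ctrl.sign_off(): hands the job in, once; it reports no verdict.
Readings, each from a call of its own:
- ctrl.get_time(): time.
- ctrl.get_joints(): joint angles.
- ctrl.get_qd(): joint speeds.
- ctrl.get_joint_torque(): joint torques, N m.
- ctrl.get_position(): TCP position.
- ctrl.get_tool_rot(): TCP orientation.
- ctrl.get_ft_force(): force on the tool from outside, world axes, zero at the start.
- ctrl.get_ft_torque(): the same for the moment, N m.
- ctrl.get_grip_width(): finger opening in m.
Only numpy, scipy, OpenCV 4.12 (cv2) and the standard library are available. Lean on these libraries where they do the work, as an engineer would, in place of code of your own. Each camera call takes 0.05 s, during which the arm holds its last target. There are 200 camera calls.

## Working session

There is one attempt and no reset: what is moved stays moved. The work goes in short steps, each a Python script; the robot and the scene stay as the last script left them, time stands still between calls to the robot, and variables do not carry over. Pictures are saved under pics/ and viewed, about 8 in all and at most 12, crops included, and the job is handed in when it is done.

```bash
ls; mkdir -p pics; python3 - <<'E'
from station import ctrl
import cv2,numpy as np
for n in ("scene","top"):
    c=ctrl.capture(n); cv2.imwrite(f"pics/{n}0.png",c["img"][:,:,::-1]); np.savez(f"{n}0.npz",**c)
    E=np.array(c["extrinsics"]);print(n,{k:v for k,v in c.items() if k not in("img","extrinsics")},(-E[:3,:3].T@E[:3,3]).round(3))
print(ctrl.get_time())
E
```

```text
pics
scene {'fx': 368.90104531870986, 'fy': 368.90104531870986, 'cx': 260.14959973623957, 'cy': 188.5858986147833} [ 1.122 -0.216  0.868]
top {'fx': 446.978703124814, 'fy': 446.978703124814, 'cx': 255.9200737645193, 'cy': 197.2710392824793} [ 0.295 -0.031  1.291]
0.1
```

View pics/scene0.png

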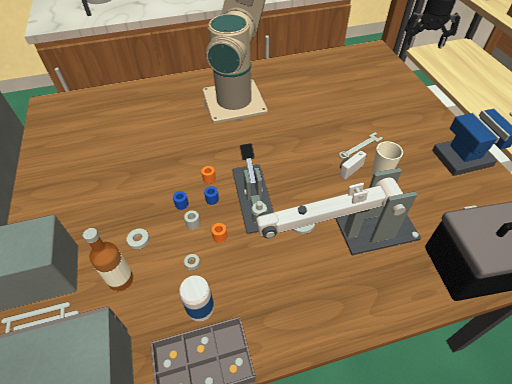

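View pics/top0.png

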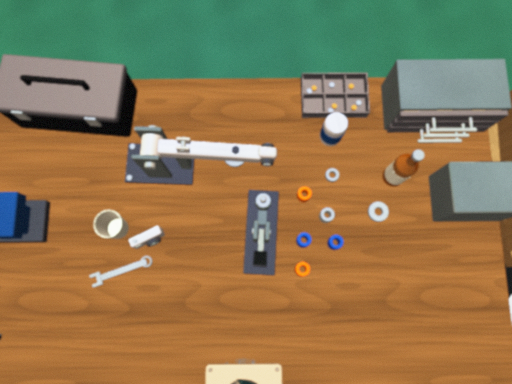

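Scene view: steel rings are at (192,219), (192,261), and a wide one at (138,239), which is the bearing. The jack's ram is at (259,207) and the beam runs from (265,228) to (390,190). In the top view the rings are at (327,214), (333,174) and (378,211), with the jack at (262,232). The ring at (192,219) in scene, (327,214) in top, looks tallest. I'll confirm that in an enlarged crop.

```bash
cat > lib.py <<'E'
import numpy as np, cv2
from station import ctrl
def cap(n,f=None):
    c=ctrl.capture(n)
    if f: cv2.imwrite(f"pics/{f}.png",c["img"][:,:,::-1]); np.savez(f"{f}.npz",**c)
    return c
def ray(c,u,v):
    E=np.array(c["extrinsics"]);R=E[:3,:3]
    d=R.T@np.array([(u-c["cx"])/c["fx"],-(v-c["cy"])/c["fy"],-1.]);return -R.T@E[:3,3],d/np.linalg.norm(d)
def onz(c,u,v,z):
    o,d=ray(c,u,v);return o+d*(z-o[2])/d[2]
def proj(c,p):
    E=np.array(c["extrinsics"]);q=E[:3,:3]@np.asarray(p,float)+E[:3,3]
    return np.array([c["cx"]+c["fx"]*q[0]/-q[2],c["cy"]-c["fy"]*q[1]/-q[2]])
def tri(*obs):
    A=np.zeros((3,3));b=np.zeros(3);rs=[ray(*o) for o in obs]
    for o,d in rs: M=np.eye(3)-np.outer(d,d);A+=M;b+=M@o
    p=np.linalg.solve(A,b);return p,[np.linalg.norm(np.cross(p-o,d)) for o,d in rs]
E
python3 - <<'E'
import cv2,numpy as np
a=cv2.imread("pics/scene0.png");b=cv2.imread("pics/top0.png")
A=cv2.resize(a[145:285,120:320],(800,560),interpolation=cv2.INTER_CUBIC)
B=cv2.resize(b[135:285,225:395],(680,600),interpolation=cv2.INTER_CUBIC)
cv2.imwrite("pics/cs.png",A);cv2.imwrite("pics/ct.png",B)
E
```

```text
(no output)
```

View pics/cs.png

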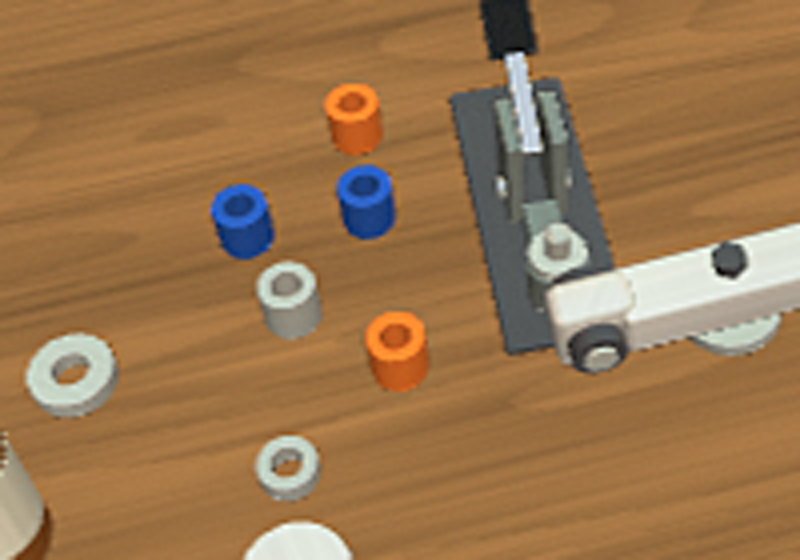

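View pics/ct.png

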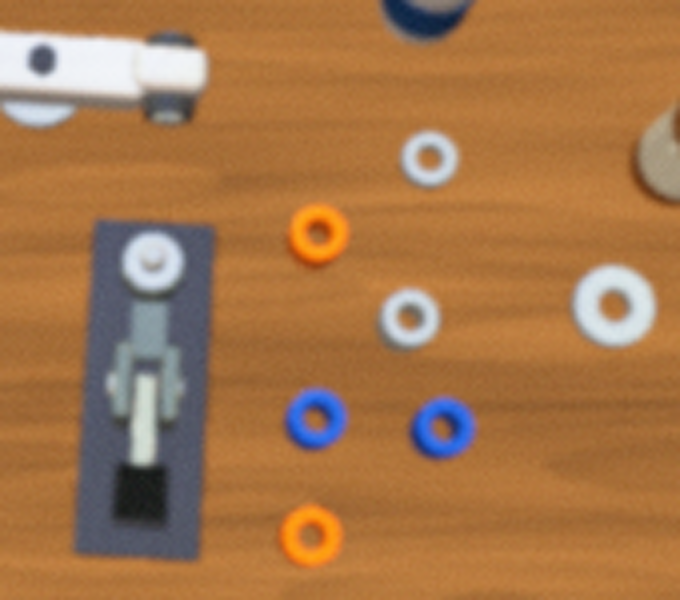

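The steel rings at crop pixels (288,285), (288,465) and (72,372) are the three candidates. Only (288,285), full-frame (192,216) in scene and (327.5,214.5) in top, is tall, with the narrow bore and 40 mm OD. The others are the short spacer and the bearing; the blue and orange tubes are look-alikes. The bolt head is at (302.5,210) in scene and (235.5,150) in top.

```bash
python3 - <<'E'
from lib import *
S=dict(np.load("scene0.npz"));T=dict(np.load("top0.npz"))
def s(u,v):return S,120+u/4-.375,145+v/4-.375
def t(u,v):return T,225+u/4-.375,135+v/4-.375
def show(n,r):print(n,r[0].round(4),np.round(r[1],4))
show("sleeve top",tri(s(288,284),t(410,318)))
show("short top",tri(s(288,462),t(430,158)))
show("pin top",tri(s(558,230),t(152,256)))
show("bolt",tri(s(730,252),t(42,60)))
show("orange near jack front",tri(s(397,334),t(318,235)))
show("blue",tri(s(366,184),t(317,419)))
show("paddle",tri(s(508,25),t(140,493)))
# base mask
img=T["img"].astype(int);r,g,b=img[...,0],img[...,1],img[...,2]
m=((b>r-5)&(r<100)).astype(np.uint8);m[:185]=0;m[280:]=0;m[:,:240]=0;m[:,285:]=0
cs=cv2.findContours(m,0,2)[0];c=max(cs,key=cv2.contourArea);R=cv2.minAreaRect(c);bx=cv2.boxPoints(R)
P=np.array([onz(T,u,v,.01) for u,v in bx]);print(P.round(4))
print("sides",np.linalg.norm(P-np.roll(P,1,0),axis=1).round(4),"ctr",P.mean(0).round(4))
e=[P[(i+1)%4]-P[i] for i in range(4)];L=max(e,key=np.linalg.norm);print("yaw",np.degrees(np.arctan2(L[1],L[0]))%180)
# beam yaw: white beam edges in top, hinge direction
w=((img.min(2)>185)).astype(np.uint8);w[:135]=0;w[170:]=0;w[:,:185]=0;w[:,262:]=0
for n,e in(("upper",np.argmax(w,0)),("lower",w.shape[0]-1-np.argmax(w[::-1],0))):
    u=np.arange(195,222 if n=="lower" else 258);p=np.polyfit(u,e[u],1);
    a=onz(T,195,np.polyval(p,195),.165);b=onz(T,258,np.polyval(p,258),.165);print(n,a.round(4),b.round(4),np.degrees(np.arctan2(*(a-b)[1::-1])))
# pad disc under beam: lower boundary
print(onz(T,225+38/4,135+125/4,.115))
E
```

```text
sleeve top [ 0.508  -0.2394  0.0368] [0.0002 0.0002]
short top [ 0.6311 -0.2629  0.0153] [0.0001 0.0001]
pin top [ 0.5461 -0.0563  0.0785] [0.0005 0.0005]
bolt [0.6583 0.0162 0.1725] [0. 0.]
orange near jack front [ 0.5691 -0.176   0.0368] [0.0001 0.0001]
blue [ 0.4367 -0.1707  0.0374] [0.0003 0.0003]
paddle [ 0.3808 -0.0459  0.1105] [0.0008 0.0008]
[[ 0.3487 -0.0012  0.01  ]
 [ 0.5868 -0.0166  0.01  ]
 [ 0.5807 -0.1026  0.01  ]
 [ 0.3431 -0.084   0.01  ]]
sides [0.083  0.2385 0.0862 0.2384] ctr [ 0.4648 -0.0511  0.01  ]
yaw 176.29767874606878
upper [0.6848 0.1225 0.165 ] [ 0.6717 -0.0438  0.165 ] 85.52519611694869
lower [0.6501 0.1219 0.165 ] [ 0.6392 -0.0434  0.165 ] 86.23330665518152
[0.62964169 0.02042515 0.115     ]
```

Sleeve is at about (0.508,-0.239). Heights match the text: sleeve top 37 mm against 40, pin top 79 against 82.5. The jack rectangle's ram point agrees with the pin within 1 mm. Next is a close look with the wrist camera over the sleeve and the ram.

```bash
python3 - <<'E'
from lib import *
print(ctrl.get_tool_rot(),ctrl.get_position())
for y in (0,180,90,-90): print(y,ctrl.ik([.508,-.239,.17],[180,0,y]))
for y in (-3.7,176.3): print(y,ctrl.ik([.57,.026,.06],[180,0,y]),ctrl.ik([.55,-.056,.2],[180,0,y]))
# go with ram first on the way
t=ctrl.get_time()
ctrl.goto([.547,-.056,.24],[180,0,-3.7] if abs(ctrl.ik([.55,-.056,.2],[180,0,-3.7])[5])<abs(ctrl.ik([.55,-.056,.2],[180,0,176.3])[5]) else [180,0,176.3])
c=cap("wrist","w_ram");E=np.array(c["extrinsics"]);print(ctrl.get_tool_rot(),(-E[:3,:3].T@E[:3,3]).round(4),c["fx"],-E[2,:3].round(3))
p=ctrl.get_position();o=ctrl.get_tool_rot()
ctrl.servo_line([.508,-.239,.2],max_speed=.25)
c2=cap("wrist","w_sl");print(ctrl.get_time()-t)
cv2.imwrite("pics/w2.png",cv2.resize(np.hstack([c["img"],c2["img"]])[:,:,::-1],(800,300)))
E
```

```text
[-1.79884138e+02 -1.18213283e-02  1.59839061e+02] [0.21509605 0.58608368 0.2302401 ]
0 [-31.79289155  11.72693043 -14.42423961  63.84882997   0.
 148.20710845]
180 [-31.79289155  11.72693043 -14.42423961  63.84882997   0.
 -31.79289155]
90 [-31.79289155  11.72693043 -14.42423961  63.84882997   0.
  58.20710845]
-90 [ -31.79289155   11.72693043  -14.42423961   63.84882997    0.
 -121.79289155]
-3.7 [ -3.87892737  18.69358973 -20.06580399  51.24060628   0.
 179.82107263] [-12.51364774   9.63500399 -13.18299093  67.18200507   0.
 171.18635226]
176.3 [ -3.87892737  18.69358973 -20.06580399  51.24060628   0.
  -0.17892737] [-12.51364774   9.63500399 -13.18299093  67.18200507   0.
  -8.81364774]
[ 1.79990312e+02 -3.77205118e-03  1.76365242e+02] [ 0.472  -0.0516  0.3821] 296.71401871607816 [ 0.298 -0.02  -0.954]
3.5749999999999997
```

View pics/w2.png

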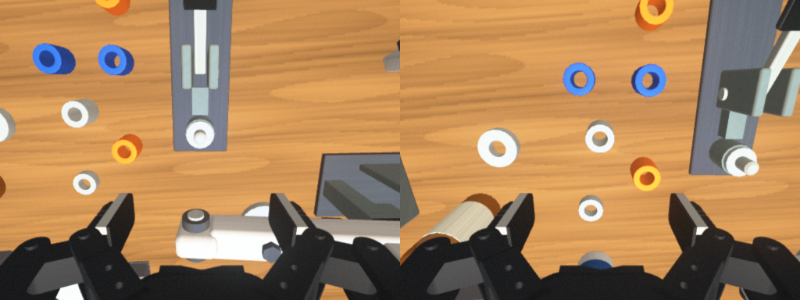

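The wrist camera sits on the robot side of the tool. The sleeve top is near (255,175) and the pin near (255,168) in full-resolution pixels. I'll refine both by contours.

```bash
python3 - <<'E'
from lib import *
out=[]
for n,(u0,v0) in (("w_sl",(255,175)),("w_ram",(255,168))):
    c=dict(np.load(n+".npz"));h=26
    im=c["img"][v0-h:v0+h,u0-h:u0+h]
    k=8;big=cv2.resize(im,None,fx=k,fy=k,interpolation=cv2.INTER_CUBIC);hsv=cv2.cvtColor(big,cv2.COLOR_RGB2HSV)
    g=cv2.cvtColor(big,cv2.COLOR_RGB2GRAY)
    m=((hsv[...,1]<60)&(hsv[...,2]>205)).astype(np.uint8)
    cs,hi=cv2.findContours(m,cv2.RETR_CCOMP,cv2.CHAIN_APPROX_NONE)
    vis=big.copy()
    for i,q in enumerate(cs):
        if cv2.contourArea(q)<1500: continue
        e=cv2.fitEllipse(q);u=u0-h+(e[0][0]+.5)/k-.5;v=v0-h+(e[0][1]+.5)/k-.5
        print(n,"hole" if hi[0][i][3]>=0 else "outer",np.round([u,v],2),np.round(np.array(e[1])/k,2),*[onz(c,u,v,z).round(4) for z in((.04,) if n=="w_sl" else(.0585,.0825))])
        cv2.ellipse(vis,e,(255,0,0),1)
    out.append(vis)
cv2.imwrite("pics/e.png",np.hstack(out)[:,:,::-1])
E
```

```text
w_sl outer [255.46 177.2 ] [35.91 37.17] [ 0.5094 -0.2418  0.04  ]
w_sl hole [255.51 177.51] [19.35 20.25] [ 0.5097 -0.2418  0.04  ]
w_ram outer [255.72 172.22] [34.41 35.71] [ 0.5479 -0.0589  0.0585] [ 0.5423 -0.0583  0.0825]
w_ram hole [255.25 170.84] [11.24 14.29] [ 0.5463 -0.0593  0.0585] [ 0.5408 -0.0587  0.0825]
w_ram outer [254.67 143.82] [ 4.67 21.37] [ 0.5163 -0.058   0.0585] [ 0.513  -0.0575  0.0825]
```

View pics/e.png

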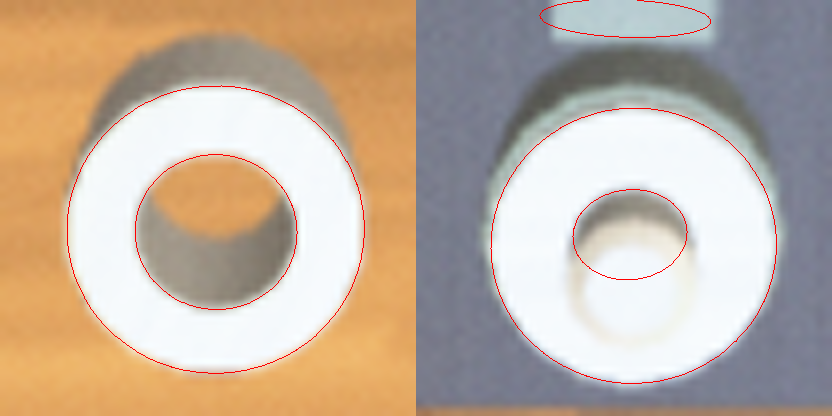

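The shoulder centre comes out at (0.5479,-0.0589) and the sleeve at (0.5097,-0.2418). I'll centre the sleeve by gripping it in two directions, look again to get the wrist camera's bias, and then grasp it.

```bash
cat >> lib.py <<'E'
def ell(c,p,z,h=26,k=8):
    "centre of bright round face near world point p, at height z"
    u0,v0=np.round(proj(c,[p[0],p[1],z])).astype(int)
    big=cv2.resize(c["img"][v0-h:v0+h,u0-h:u0+h],None,fx=k,fy=k,interpolation=cv2.INTER_CUBIC);s=cv2.cvtColor(big,cv2.COLOR_RGB2HSV)
    m=((s[...,1]<60)&(s[...,2]>205)).astype(np.uint8)
    q=max(cv2.findContours(m,0,cv2.CHAIN_APPROX_NONE)[0],key=cv2.contourArea);e=cv2.fitEllipse(q)
    u=u0-h+(e[0][0]+.5)/k-.5;v=v0-h+(e[0][1]+.5)/k-.5
    return onz(c,u,v,z),np.array(e[1])/k
E
python3 - <<'E'
from lib import *
t=ctrl.get_time();x,y=.5096,-.2418;F=[180,0,176.3]
ctrl.gripper_to(.056,30)
ctrl.goto([x,y,.075],[180,0,86.3])
ctrl.servo_line([x,y,.012],max_speed=.12)
ctrl.gripper_to(.03,20);print("w1",ctrl.get_grip_width(),ctrl.get_position());ctrl.gripper_to(.056)
ctrl.servo_line([x,y,.075],max_speed=.2)
ctrl.goto([x,y,.075],F);ctrl.servo_line([x,y,.012],max_speed=.12)
ctrl.gripper_to(.03,20);print("w2",ctrl.get_grip_width(),ctrl.get_position());ctrl.gripper_to(.056)
ctrl.servo_line([x,y,.2],max_speed=.25)
c=cap("wrist","w_sl2");print(ell(c,(x,y),.04),ctrl.get_position())
ctrl.servo_line([x,y,.012],max_speed=.2)
ctrl.gripper_to(.03,50);print(ctrl.get_grip_width(),ctrl.get_position(),ctrl.get_ft_force(),ctrl.get_time(),ctrl.get_time()-t)
E
```

```text
w1 0.039543715740374234 [ 0.51045631 -0.24243252  0.01324137]
w2 0.03890549916521353 [ 0.51069838 -0.2423308   0.01325756]
(array([ 0.51120976, -0.24363115,  0.04      ]), array([36.19568634, 37.38565445])) [ 0.50822371 -0.2409564   0.19779618]
0.03862117231470794 [ 0.51112575 -0.24262877  0.01381497] [-0.51151475 -0.04854064  5.95414757] 12.2167 8.541699999999999
```

```bash
cat >> lib.py <<'E'
def at(p,sp=.1,n=2,tol=.0005):
    "line to p, then correct the residual by the readings"
    p=np.array(p,float);cmd=p.copy()
    ctrl.servo_line(cmd,max_speed=sp)
    for _ in range(n):
        ctrl.hold(.15);e=p-np.array(ctrl.get_position())
        if np.abs(e).max()<tol:break
        cmd=cmd+e;ctrl.servo_line(cmd,max_speed=.05)
    return cmd
E
python3 - <<'E'
from lib import *
t=ctrl.get_time();x,y=.5473,-.0577
p=ctrl.get_position();ctrl.servo_line([p[0],p[1],.14],max_speed=.2)
ctrl.servo_line([x,y,.13],max_speed=.25)
cmd=at([x,y,.102]);f0=np.array(ctrl.get_ft_force());print(ctrl.get_position(),f0,ctrl.get_grip_width())
for z in np.arange(.099,.0705,-.003):
    cmd[2]-=.003;ctrl.servo_line(cmd,max_speed=.04)
    f=np.array(ctrl.get_ft_force())-f0;p=np.array(ctrl.get_position());print(p.round(4),f.round(1))
    if f[2]>6:break
print(ctrl.get_time(),ctrl.get_time()-t)
c=cap("wrist","w_put");s=cap("scene","s_put")
cv2.imwrite("pics/put.png",np.hstack([cv2.resize(c["img"][100:300,156:356],(400,400)),cv2.resize(s["img"][150:250,210:310],(400,400),interpolation=2)])[:,:,::-1])
E
```

```text
[ 0.54736994 -0.05779836  0.10193901] [-0.16158525 -0.98469195 -1.56947054] 0.03829669841684628
[ 0.5469 -0.0577  0.0985] [-0.8  1.2  0.2]
[ 0.5469 -0.0577  0.0955] [0.3 0.7 0.5]
[ 0.5469 -0.0577  0.0926] [-0.4  0.6  0.6]
[ 0.547  -0.0577  0.0896] [-0.9  0.4  0.5]
[ 0.547  -0.0577  0.0866] [-0.7  0.8  0.1]
[ 0.547  -0.0577  0.0836] [0.3 1.2 0.2]
[ 0.547  -0.0577  0.0806] [-0.1  0.1 -0.5]
[ 0.547  -0.0577  0.0776] [ 0.6  1.3 -0. ]
[ 0.547  -0.0577  0.0746] [0.5 1.2 1.1]
[ 0.5478 -0.0579  0.0722] [0.6 1.3 2.5]
17.65 5.433299999999999
```

View pics/put.png

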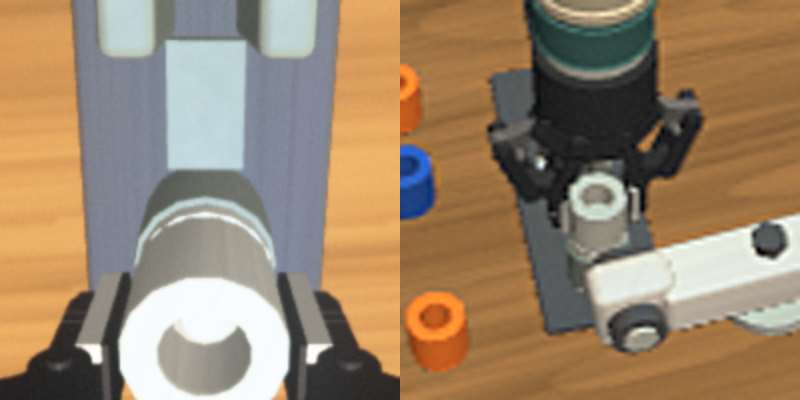

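Pin visible inside the bore, sleeve down and touching the shoulder. I'll press lightly, release, and take hold of the jack's cheeks just behind the hinge-pin heads.

```bash
python3 - <<'E'
from lib import *
t=ctrl.get_time();F=[180,0,176.3]
p=np.array(ctrl.get_position());ctrl.servo_line([p[0],p[1],p[2]-.004],max_speed=.04)
print(ctrl.get_position(),ctrl.get_ft_force())
ctrl.gripper_to(.056)
p=ctrl.get_position();ctrl.servo_line([p[0],p[1],.17],max_speed=.2)
d=np.array([np.cos(np.radians(-3.7)),np.sin(np.radians(-3.7))]);g=np.array([.5475,-.0578])-.1*d
ctrl.servo_line([g[0]-.03,g[1],.22],max_speed=.3)
c=cap("wrist","w_rel");print("sleeve top",ell(c,(.5475,-.058),.0985,h=34),ctrl.get_position())
s=cap("scene","s_rel")
ctrl.gripper_to(.066)
ctrl.servo_line([g[0],g[1],.16],max_speed=.25);at([g[0],g[1],.085]);f0=np.array(ctrl.get_ft_force())
ctrl.servo_line([g[0],g[1],.0655],max_speed=.05);print(ctrl.get_position(),np.array(ctrl.get_ft_force())-f0)
print(ctrl.get_time(),ctrl.get_time()-t)
w=cap("wrist","w_g")
cv2.imwrite("pics/g.png",np.hstack([cv2.resize(w["img"],(533,400)),cv2.resize(s["img"][150:250,225:292],(268,400),interpolation=2)])[:,:,::-1])
E
```

```text
[ 0.54803907 -0.05790255  0.07165156] [-8.53609392  0.93734704 21.48698343]
sleeve top (array([ 0.54755818, -0.05895047,  0.0985    ]), array([31.33853912, 37.11311722])) [ 0.41759116 -0.0513039   0.21884498]
[ 0.4472971  -0.05123201  0.06502924] [-0.67786449 -0.6315263   2.19371371]
22.6167 4.866700000000002
```

View pics/g.png

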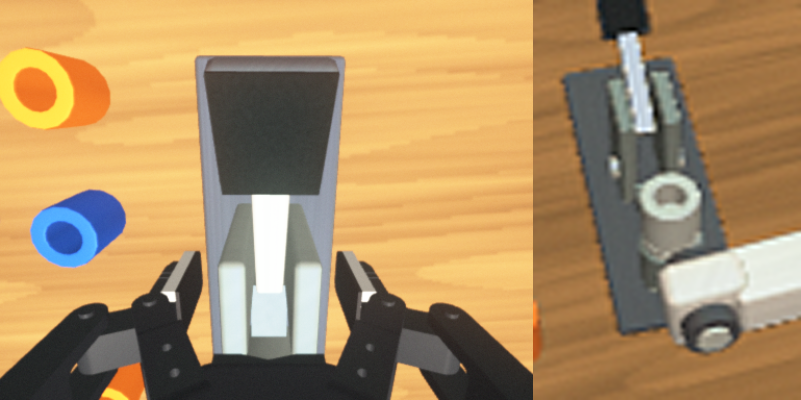

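The sleeve is seated and free on the pin, and the fingers straddle the cheeks. Next I grip and slide the jack: first along y, then under the pad.

```bash
python3 - <<'E'
from lib import *
t=ctrl.get_time()
ctrl.gripper_to(.03,70);print(ctrl.get_grip_width());p=np.array(ctrl.get_position());f0=np.array(ctrl.get_ft_force());print(p,f0)
r=np.array([.547,-.0578]);tg=np.array([.661,.0185]);D=tg-r;z=p[2]
cmd=[p[0],p[1]+D[1],z];ctrl.servo_line(cmd,max_speed=.1);print(np.array(ctrl.get_position())-p,ctrl.get_ft_force())
q=at([p[0]+D[0],p[1]+D[1],z],sp=.1,n=2,tol=.001);print(np.array(ctrl.get_position())-p,ctrl.get_ft_force(),ctrl.get_time()-t)
s=cap("scene","s_mv");tp=cap("top","t_mv")
cv2.imwrite("pics/mv.png",np.hstack([cv2.resize(s["img"][145:255,235:345],(400,400),interpolation=2),cv2.resize(tp["img"][120:240,180:300],(400,400),interpolation=2)])[:,:,::-1])
print(ctrl.get_time())
E
```

```text
0.04307342702363034
[ 0.44811582 -0.05089384  0.06607173] [-0.28957488  3.30364853  4.2419535 ]
[0.00051912 0.07451163 0.00010085] [ 0.9284041  -5.19952     1.44535064]
[ 0.1167572   0.07634444 -0.0003173 ] [-6.43579223  0.68095814  3.80355433] 3.4083000000000006
26.175
```

View pics/mv.png

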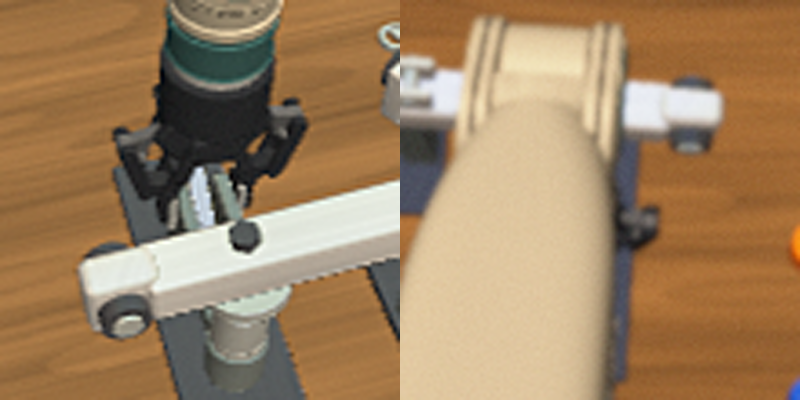

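The sleeve stands under the pad in the scene view: pad right edge at about crop 292, sleeve spanning 207–275. The slide overshot x by 3 mm, so I'll check this numerically with a projected overlay of the expected pad and sleeve rims.

```bash
python3 - <<'E'
from lib import *
c=dict(np.load("s_mv.npz"));u0,v0,k=275,205,10
im=cv2.resize(c["img"][v0:v0+60,u0:u0+55],None,fx=k,fy=k,interpolation=2)
a=np.linspace(0,2*np.pi,100)
def circ(x,y,z,r,col):
    P=np.array([(proj(c,[x+r*np.cos(t),y+r*np.sin(t),z])-[u0,v0]+.5)*k for t in a]).astype(int);cv2.polylines(im,[P],True,col,1)
circ(.6613,.0185,.112,.032,(255,0,0));circ(.6638,.0185,.0985,.02,(0,0,255));circ(.6638,.0185,.0585,.02,(0,160,0))
cv2.imwrite("pics/ov.png",im[:,:,::-1])
E
```

```text
(no output)
```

View pics/ov.png

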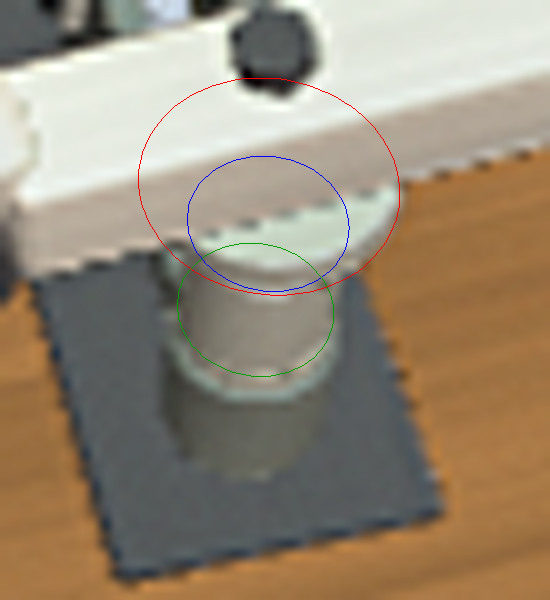

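The overlay agrees within about 2–3 mm: pad top rim and right edge match, and the sleeve sits slightly beyond in x. I'll nudge the jack 4 mm back, release it, and do the first full handle stroke.

```bash
cat >> lib.py <<'E'
RAM=np.array([.660,.0185]);d=np.array([np.cos(np.radians(-3.7)),np.sin(np.radians(-3.7))])
def pad(phi,dz=0):
    a=.558-phi;xy=RAM+d*(-.085-.0955*np.cos(a));return np.array([*xy,.062+.0955*np.sin(a)+dz])
def press(f0,F=28):
    for ph in(0,.17,.34,.5): ctrl.servo_line(pad(ph),max_speed=.05)
    cmd=pad(.5);n=0
    while n<15:
        ctrl.hold(.1);fz=ctrl.get_ft_force()[2]-f0;p=ctrl.get_position()
        print(n,np.round(p,4),round(fz,1))
        if fz>F:break
        cmd[2]-=.0015;ctrl.servo_line(cmd,max_speed=.03);n+=1
    return cmd
E
python3 - <<'E'
from lib import *
t=ctrl.get_time()
p=np.array(ctrl.get_position());at([p[0]-.004,p[1],p[2]],sp=.04,n=2,tol=.0012);q=np.array(ctrl.get_position());print(q-p)
ctrl.gripper_to(.062);ctrl.servo_line([q[0],q[1],.15],max_speed=.2)
P=pad(0,.03);ctrl.servo_line(P,max_speed=.2);ctrl.gripper_to(0,40);at(pad(0,.012),sp=.12,n=1);f0=ctrl.get_ft_force()[2];print("f0",f0,ctrl.get_position(),pad(0))
press(f0);print(ctrl.get_time(),ctrl.get_time()-t)
s=cap("scene","s_p1");tp=cap("top","t_p1")
cv2.imwrite("pics/p1.png",np.hstack([cv2.resize(s["img"][125:255,225:355],(400,400),interpolation=2),cv2.resize(tp["img"][130:260,170:300],(400,400),interpolation=2)])[:,:,::-1])
E
```

```text
[-3.09721223e-03 -7.94603863e-05  6.26171399e-05]
f0 -0.05809086927360643 [0.49463596 0.02920585 0.1250098 ] [0.49433188 0.02921328 0.11256635]
0 [0.482  0.03   0.0693] 12.0
1 [0.4819 0.03   0.068 ] 13.7
2 [0.4819 0.03   0.0676] 21.1
3 [0.4819 0.03   0.0673] 30.8
32.0583 5.883300000000002
```

View pics/p1.png

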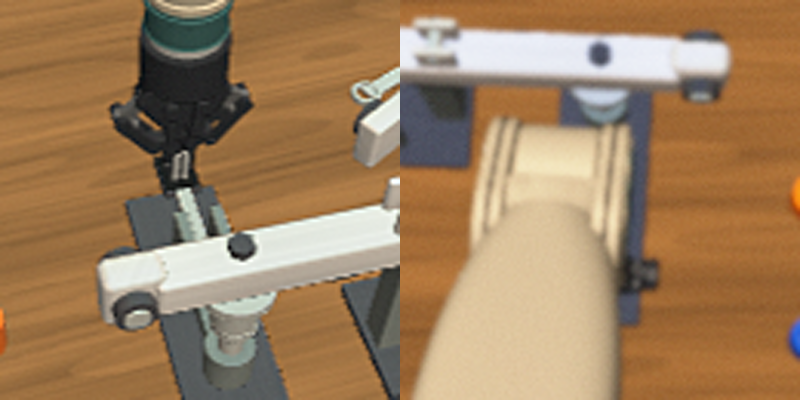

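```bash
python3 - <<'E'
from lib import *
T=dict(np.load("t_p1.npz"))
im=cv2.resize(T["img"][155:175,225:255],None,fx=20,fy=20,interpolation=2)
cv2.imwrite("pics/q.png",im[:,:,::-1])
for v in range(156,176): print(v,[tuple(int(a) for a in T["img"][v,u]) for u in (361//1*0+234,365)][:1])
for r,z in((.032,.131),(.02,.09),(.022,.05)):
    print(r,z,[proj(T,[.6613-(r if r==.032 else r+.0005),.0185,z]).round(1)], [proj(T,[.665-r,.0185,z]).round(1)])
E
```

```text
156 [(136, 125, 115)]
157 [(118, 106, 101)]
158 [(134, 133, 132)]
159 [(167, 172, 185)]
160 [(197, 205, 221)]
161 [(202, 214, 230)]
162 [(196, 207, 224)]
163 [(180, 187, 203)]
164 [(141, 142, 149)]
165 [(118, 123, 124)]
166 [(125, 139, 144)]
167 [(128, 146, 151)]
168 [(122, 141, 144)]
169 [(101, 115, 114)]
170 [(84, 87, 83)]
171 [(107, 93, 80)]
172 [(146, 128, 102)]
173 [(174, 153, 120)]
174 [(186, 164, 128)]
175 [(191, 168, 134)]
0.032 0.131 [array([235. , 164.7])] [array([235. , 163.4])]
0.02 0.09 [array([235.6, 164.8])] [array([235.6, 163.4])]
0.022 0.05 [array([236.2, 169.4])] [array([236.2, 168. ])]
```

View pics/q.png

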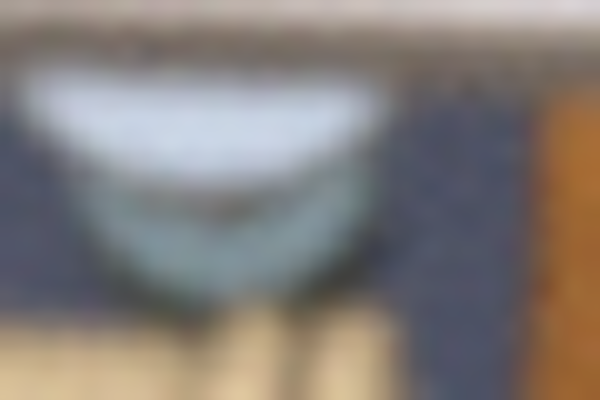

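The rims agree with prediction within about 1–2 mm (guide edge row 169.3 against 169.4, pad edge 164 against 164.7), so the sleeve is centred under the pad. Now I let the handle come fully up, then press it down again.

```bash
python3 - <<'E'
from lib import *
for ph in(.34,.17,0): ctrl.servo_line(pad(ph,.002),max_speed=.06)
ctrl.servo_line(pad(0,.014),max_speed=.06);ctrl.hold(1.0)
f0=ctrl.get_ft_force()[2];print("up",ctrl.get_position(),f0,ctrl.get_time());a=cap("scene","s_up")
press(f0,28);ctrl.hold(.5);print(ctrl.get_position(),ctrl.get_ft_force(),ctrl.get_time())
b=cap("scene","s_dn");cap("top","t_dn");r=lambda s:cv2.resize(s["img"][125:255,225:355],(400,400),interpolation=2)
cv2.imwrite("pics/fin.png",np.hstack([r(a),r(b)])[:,:,::-1])
p1=dict(np.load("s_p1.npz"))["img"];print("diff p1/dn",np.abs(p1.astype(int)-b["img"])[150:240,235:320].mean(),"up/dn",np.abs(a["img"].astype(int)-b["img"])[150:240,235:320].mean())
E
```

```text
up [0.49433613 0.02923156 0.12658858] -5.626713250769799e-05 34.85
0 [0.482  0.03   0.0693] 12.5
1 [0.4819 0.03   0.068 ] 14.5
2 [0.482  0.03   0.0676] 21.7
3 [0.482  0.03   0.0673] 31.2
[0.48198732 0.03001299 0.06728248] [-7.05153176  0.76392449 30.88259406] 38.3917
diff p1/dn 1.2559912854030502 up/dn 22.999651416122003
```

```bash
python3 - <<'E'
from lib import *
for n in("scene0","s_mv","s_p1","s_up","s_dn"):
    im=dict(np.load(n+".npz"))["img"][195:222,292:312].astype(int);m=im.max(2)<110;v,u=np.nonzero(m);print(n,"bolt",u.mean().round(2)+292,v.mean().round(2)+195)
# paddle black pixels in wrist view are gone; handle height from the scene: black blob near expected up position
S=dict(np.load("s_dn.npz"));S0=dict(np.load("scene0.npz"));print("bolt rise expected px",proj(S0,[.66,.0175,.1725]),proj(S0,[.66,.0175,.1725+.0178]))
A=np.load("top0.npz")["img"].astype(int);B=np.load("t_dn.npz")["img"].astype(int)
for nm,(u,v) in dict(orange1=(304,193),orange2=(303,269),blue1=(304,240),blue2=(336,242),bearing=(378,211),short=(333,174),can=(334,127),bottle=(402,168),cup=(108,224),camera=(146,237),wrench=(120,271)).items():
    print(nm,np.abs(A-B)[v-14:v+14,u-14:u+14].mean().round(2),end="; ")
f=ctrl.get_ft_force();print(f,ctrl.get_position())
ctrl.sign_off();print(ctrl.get_time())
E
```

```text
scene0 bolt 301.75 209.57
s_mv bolt 299.39 204.44
s_p1 bolt 300.0 202.95
s_up bolt 298.76 206.0
s_dn bolt 300.0 202.95
bolt rise expected px [302.91764366 208.04473684] [303.57081064 203.45565119]
orange1 6.44; orange2 6.63; blue1 6.79; blue2 6.53; bearing 7.94; short 7.51; can 6.08; bottle 6.4; cup 7.26; camera 6.76; wrench 7.56; [-6.66115519 -0.05044937 30.86554817] [0.48198185 0.03001867 0.06726401]
the job is handed in; nothing more can be done
the job is handed in; nothing more can be done
```

The job is handed in with the handle held down. The sleeve is on the ram pin, the jack is under the lift pad, and both handle strokes are done. My last checks support it, with two gaps below.

**What I did:** I centred the sleeve between the jaws in two directions and slid it onto the pin. It met almost no force until it touched the shoulder, where I pressed to about 21 N. I then slid the jack flat along the bench until the ram was under the pad. The handle went fully down, fully back up, and fully down again.

**What the checks showed:**
- **Under the pad:** in the first press picture, the pad and ram-guide edges were within 1–2 mm of where they should be. The sleeve has about 12 mm of margin all round.
- **Handle stop:** both presses ended on the stop at a height of 67.3 mm, where 67.5 mm was expected. The push was 12–14 N under load and is now held at about 31 N.
- **Repeat:** the scene picture after the second press is nearly identical to the one after the first.
- **Handle let up:** the fingers were about 14 mm clear of the handle's up position for a second, with no force on the tool.
- **Other things:** the top picture shows the same small noise-level change at every bystander, so nothing appears to have moved.
- **Time:** 38.4 s on the clock just before hand-in.

**What is less certain:**
- **Viewing limit:** I had used all 12 pictures, so the handle's full return and the final state were checked by numbers only.
- **Swing arm height:** the bolt-head row rose from 209.6 at the start to 203.0, as expected for level. However, my dark-pixel mask also caught background (the drooping readings spread over 204.4–209.6), so it is only a rough check.

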